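Fit the V-rest jig onto the welding stand's sloping rail

ROBOT

A 7-joint arm with a two-finger parallel gripper is mounted at the origin on the work surface. World frame = base frame: x ahead of the robot, y to its left, z up, the work surface at z = 0. Lengths are in mm, angles in rad, forces in N, time in s.
With the tool pointing down it reaches from about 425 to 875 mm from the base axis. Payload 9.9 kg.
Tool frame: the origin (TCP) lies midway between the tips of the shut fingers; the grasp point (between the pads) lies 19 mm behind it (ctrl.hold_point_z is the distance from the TCP to the grasp point, in mm); z points along the fingers, y is the line along which they close (so a half turn about z gives the same grasp; the last joint's range is limited). The gripper opens to 85 mm and grips with 20 to 120 N. Pads are 22 mm wide; open, the fingers measure 114 mm over their backs; the gripper's body (76 mm by 85 mm) begins 54 mm behind the grasp point. The pads swing forward as they close: fully open they stand 13 mm farther back than shut.
Start: joints at [-1.394, 0.576, 0.025, 1.437, -0.015, 1.129, -0.057], TCP at [174.044, 652.179, 231.289] pointing down, gripper open.
Joint ranges: [-2.76, 2.76], [-0.34, 2.15], [-1.52, 1.57], [0.19, 2.46], [-1.09, 4.23], [0.17, 1.99], [-2.82, 2.82]. Speed limits (rad/s): [2.22, 2.22, 3.01, 3.01, 3.14, 3.14, 3.14].

INTERFACE

Orientations are given as a unit quaternion [w, x, y, z].
In Python, from cell import ctrl gives the robot as it stands. The module is installed in compiled form; this text tells all that it offers.
- The arm moves only by the tool carry_out, never from a script. Its argument "steps" is a list of rows, each an object of numbers: "hand": the finger opening in m, from 0 to 0.0854; "dx", "dy", "dz": the shift along the tool's x, y, z in m; "ax", "ay", "az": the turn, a rotation vector about the tool's x, y, z in rad. In form: [{"hand": .., "dx": .., "dy": .., "dz": .., "ax": .., "ay": .., "az": ..}, ...]. A call has exactly 8 rows; each row shifts and turns the commanded pose from where the row before left it, along the tool's axes as they then stand; what a row does not reach is not made up. A row lasts 1/10 s, in which the tool goes at most 50 mm and 8.59 degrees, less where a joint would pass 70% of its speed; a pose out of reach is approached as far as the arm can. A call with a gripper value outside its range is refused whole. The fingers move at their own pace and stop on an object; "newtons" is the grip in N (left out, the last holds). Time passes only in rows, so rows that do not move let the fingers close, or fill a call up. It gives the time, the measured TCP pose, the force, the opening and the grip force at its end, in the units of the state.
- ctrl.get_state(): the state, without advancing time (a new reading comes with each control period).
- ctrl.grab_frame(name): name is "scene" or "top"; returns the picture (480x640x3 uint8, red, green, blue); there is no depth.
- ctrl.calibration(name): a dict with "intrinsics" (3x3 intrinsics, pixels), "R" (3x3) and "t" (3): a world point X has camera coordinates R X + t. Camera axes: x right, y down, z forward; pixel columns grow to the right and rows downward; lengths in mm; the calibration is good to about 2 mm. A picture is of the moment at which its call begins. calibration takes no time and is no camera call.
- ctrl.close_job(): hands the job in; it is judged then, once.
The state is a dict: "t": time; "qpos": joint angles; "qd": joint speeds; "joint_efforts": joint torques, N m; "tcp_pos": TCP position; "tool_rot": TCP orientation; "force": force on the tool from outside, world axes, zero at the start; "wrist_torque": the same for the moment, N m; "finger_gap": opening from 0.0 (shut) to 1.0 (fully open); "gripper_force": force on a finger pad.
Only numpy, scipy, OpenCV 4.12 (cv2) and the standard library are available. Lean on these libraries where they do the work, as an engineer would, in place of code of your own. Each camera call takes 0.05 s, during which the arm holds its last target. There are 200 camera calls.

TASK

Put the jig with the two V-shaped rests onto the sloping rail of the welding stand: slide it on from the rail's lower end and push it up against the spring bumper until the spring catch snaps into it and holds it fully home, then let go. Leave the flat-topped jig and the other things on the bench where they are.

Things in the scene. Friction and masses are not known exactly. Their poses are not given: they have to be found in the camera images.
- vee_jig: The jig to fit: aluminium carriage 100 (x) x 60 (y) x 26 mm high, 0.25 to 0.5 kg, channel down on the bench; same after a half turn. Origin: centre of underside, z up. Middle of its top: dark grip block 44 (x) x 24 mm (y), 26 to 64 mm above the origin; grip it across y. 34 to 50 mm out at both ends: steel V rests, up to 54 mm above the origin.
- vee_jig_seat (a point): On the vee_jig, 16 mm above its origin: middle of the ceiling of its channel; jig axes. It meets the rail's origin when fully home. Channel along x, open at both ends: cavity 39 mm wide, 10 mm high, below it two 6 mm thick lips with a 20 mm gap between. Hidden in the ceiling's middle a pocket 22 mm long (x), 18 mm wide, for the catch.
- rail: Steel T-rail fixed on the stand (black disc foot 140 mm across, post), rising 30 degrees towards the robot's left, turned up to 27 degrees from that. Origin: home on the running face, 170 mm above the bench. x up the slope, y across, z off the face. Head 36 mm wide, z -8 to 0; web 14 mm wide to z -28; beam 30 mm wide to z -42. Stop block at the top: face at x = 53 mm, 3 mm past home for the jig.
- catch (a joint): Spring catch in the rail's face at home: m pressed in; 0 = up, 4 mm out of the face. 4 N at 0, 1 N more per mm. Its free roller lets the jig ride over it going up (first met 60 mm short of home); its steep upper face then stops the jig going back. It snaps up into the jig's pocket only once the jig is within 0.8 mm of home or past it; reads near 0 then.
- flat_jig: Bystander, loose: the same carriage and grip block, but with flat-topped steel blocks (56 mm wide, up to 48 mm above the origin) at its ends instead of V rests. Origin: centre of underside. Not to be moved.
- clear_ring: Bystander, loose: clear plastic ring, 90 mm across, 16 mm high, lying flat. Origin: centre of underside.
- pedal: Bystander, loose: black foot pedal 170 (x) x 90 x 34 mm high. Origin: centre of underside.
- tube_sample: Bystander, loose: steel tube standing upright, 44 mm across, 70 mm high. Origin: centre of underside.
- wire_spool: Bystander, loose: grey spool standing flat, 72 mm across, 40 mm high. Origin: centre of underside.
- solvent_bottle: Bystander, loose: white bottle, 56 mm across, 150 mm high, upright. Origin: centre of underside.
- brush: Bystander, loose: hand brush 180 mm long lying on the bench.
- rail_tip (a point): The rail's lower, entry end: 90 mm down the slope from the rail's origin, mid-height of the head (z = -4 mm); rail axes. The last 18 mm are half-round seen from above, and chamfered over 8 mm to 3 mm thick at the tip.
- bumper (a joint): Spring bumper, a 9 mm steel rod out of the stop block along the rail's x: m pressed in, limit 0.013. Free tip at rail x = 41 mm, so it meets the jig 9 mm short of home. 2 N at 0, 0.7 N more per mm (about 8 N at home); it throws an unlatched jig back. Whole push near home with slope, catch and friction: 12 to 22 N.
Mind the look-alikes: they are no part of the job. What is shaped like the vee_jig but green or red is not meant.

How it is judged:
By the outcome, as a careful person would: the job done as asked, in the order asked, and still so for the second after the job is handed in, with the robot touching nothing.
It also fails if it takes over 54 s, if anything falls off the work surface, if the arm or the gripper's body presses on something with over 40 N, if the wrist force passes 120 N, or if a joint passes its speed limit or range.

## Working session

There is one attempt and no reset: what is moved stays moved. The work goes in short steps, Python scripts to look and compute and a tool call to move; the robot and the scene stay as the last step left them, time stands still between calls to the robot, and variables do not carry over. Pictures are saved under pics/ and viewed, at most 10 in all, crops included, and the job is handed in when it is done.

Besides the shell and the picture viewer there is one more tool, called after "Request:" as name(argument=value, ...) on one line, values as JSON. carry_out: Moves the arm, as the interface text tells. Its arguments: {"type":"object","properties":{"steps":{"type":"array","items":{"type":"object","properties":{"hand":{"type":"number"},"dx":{"type":"number"},"dy":{"type":"number"},"dz":{"type":"number"},"ax":{"type":"number"},"ay":{"type":"number"},"az":{"type":"number"}}}},"newtons":{"type":"number"}},"required":["steps"]}

```bash
mkdir -p pics; python3 - <<'E'
from cell import ctrl
import cv2,numpy as np
for n in("scene","top"):
    cv2.imwrite(f"pics/{n}0.png",ctrl.grab_frame(n)[:,:,::-1])
    c=ctrl.calibration(n);R=np.array(c["R"]);print(n,np.round(c["intrinsics"],1).tolist(),np.round(R,3).tolist(),np.round(-R.T@np.array(c["t"]),0))
s=ctrl.get_state();print(s)
E
```

```text
scene [[498.2, 0.0, 320.3], [0.0, 498.2, 238.6], [0.0, 0.0, 1.0]] [[-0.008, 1.0, -0.011], [0.718, -0.002, -0.697], [-0.696, -0.013, -0.717]] [1339.  -19. 1007.]
top [[458.5, 0.0, 316.1], [0.0, 458.5, 237.5], [0.0, 0.0, 1.0]] [[-0.003, -1.0, 0.006], [-0.987, 0.002, -0.162], [0.162, -0.006, -0.987]] [ 323.  -62. 1111.]
{'t': 0.1, 'qpos': array([-1.39379386,  0.57643527,  0.0248395 ,  1.43784518, -0.01503625,
        1.12899398, -0.05646512]), 'qd': array([ 0.00021386, -0.0021408 , -0.00010861, -0.0009718 , -0.00063766,
        0.00078024,  0.00115345]), 'joint_efforts': array([ 6.14278732e-03, -7.67304182e+01,  2.25786589e+00, -2.86605656e+01,
        1.58461276e-02,  8.60477361e-03,  2.72239600e-05]), 'tcp_pos': array([173.92345567, 651.77812163, 230.52980322]), 'tool_rot': array([-7.78480343e-05,  1.30003114e-01,  9.91513303e-01, -7.44929570e-04]), 'force': array([ 0.09595673,  0.56481446, -0.32771809]), 'wrist_torque': array([ 0.02020661, -0.00225977,  0.02769104]), 'gripper_force': 0.0, 'finger_gap': 0.9989705993519976}
```

View pics/scene0.png

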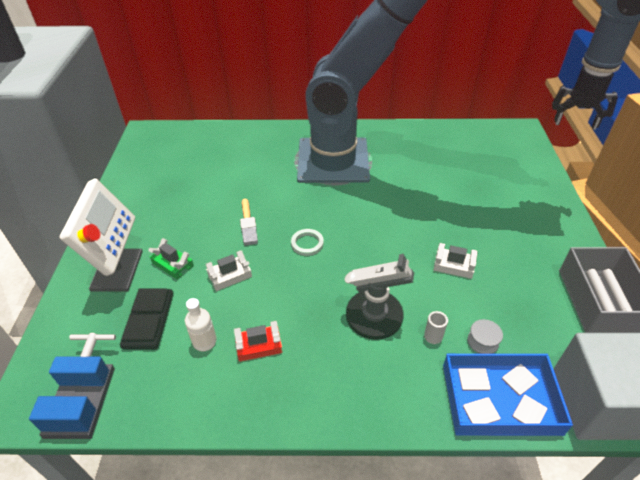

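View pics/top0.png

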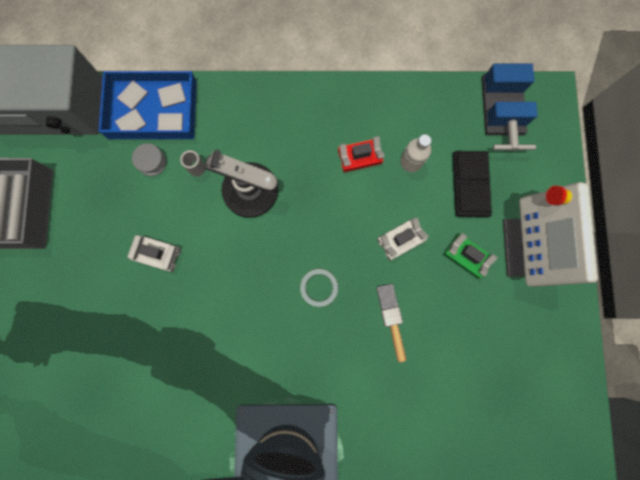

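The scene view shows two grey jigs at (230,268) and (456,260), and the rail at about (380,272) with its stop block at (403,264). In the top view the jigs are at (403,238) and (154,252), and the rail runs from (272,180) to (213,158). I'll zoom in to tell the V rests from the flat tops.

```bash
python3 - <<'E'
import cv2,numpy as np
s=cv2.imread("pics/scene0.png");t=cv2.imread("pics/top0.png")
def c(im,x,y,w=33,h=25):return cv2.resize(im[y-h:y+h,x-w:x+w],(396,300),interpolation=cv2.INTER_CUBIC)
cv2.imwrite("pics/z1.png",np.vstack([np.hstack([c(s,230,270),c(s,456,260)]),np.hstack([c(t,403,238),c(t,154,252)])]))
cv2.imwrite("pics/z2.png",np.hstack([cv2.resize(s[245:345,335:425],(396,440),interpolation=cv2.INTER_CUBIC),cv2.resize(t[135:225,200:290],(400,440),interpolation=cv2.INTER_CUBIC)]))
E
```

```text
(no output)
```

View pics/z1.png

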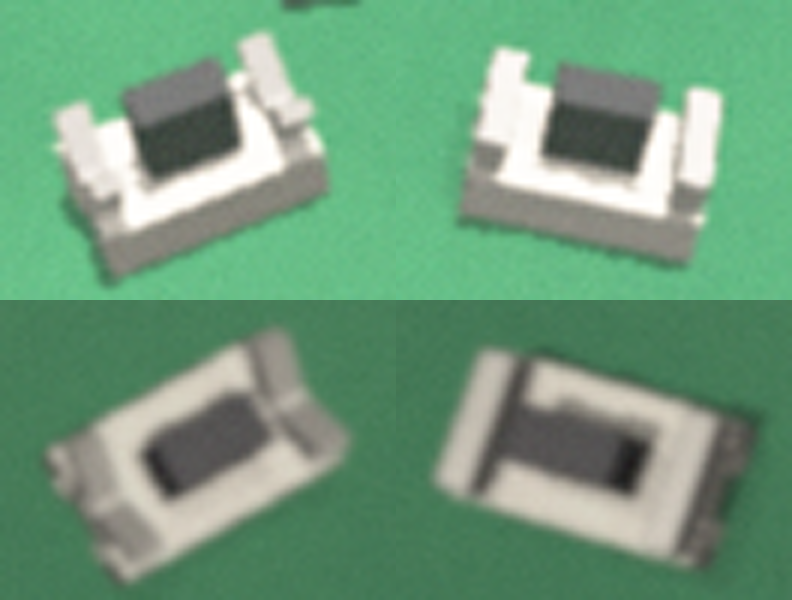

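View pics/z2.png

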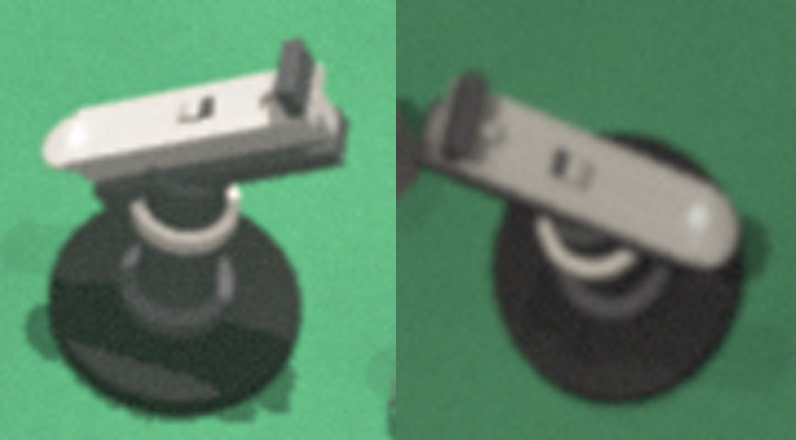

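z1 shows the V-jig on the left (scene about (230,268), top about (403,238)); the flat jig is the other one. z2 shows the rail face edges, the catch window at zoom (197,107) in the scene view and (573,168) in the top view, and the tip at the left/right end. Next I'll fit the edges and cast rays.

```bash
cat > cam.py <<'E'
from cell import ctrl
import numpy as np
CAL={n:ctrl.calibration(n) for n in("scene","top")}
def ray(n,p):
    c=CAL[n];R=np.array(c["R"]);d=R.T@np.linalg.solve(np.array(c["intrinsics"]),[p[0],p[1],1]);return -R.T@np.array(c["t"]),d/np.linalg.norm(d)
def onz(n,p,z):
    C,d=ray(n,p);return C+d*(z-C[2])/d[2]
def proj(n,X):
    c=CAL[n];q=np.array(c["intrinsics"])@(np.array(c["R"])@np.array(X)+np.array(c["t"]));return q[:2]/q[2]
def tri(a,b):
    (C1,d1),(C2,d2)=ray("scene",a),ray("top",b)
    s=np.linalg.lstsq(np.c_[d1,-d2],C2-C1,rcond=None)[0];p,q=C1+s[0]*d1,C2+s[1]*d2;return (p+q)/2,np.linalg.norm(p-q)
E
python3 - <<'E'
from cam import *
import cv2
from scipy.ndimage import map_coordinates as mc
from scipy.optimize import brentq
I={n:cv2.imread(f"pics/{n}0.png") for n in CAL}
def un(n,p):
    return np.array([(p[0]+.5)/4.4-.5+335,(p[1]+.5)/4.4-.5+245]) if n=="scene" else np.array([(p[0]+.5)/4.444-.5+200,(p[1]+.5)/4.889-.5+135])
def edge(n,a,b):
    a,b=un(n,a),un(n,b);g=I[n].astype(float).sum(2) if n=="scene" else I[n][:,:,2].astype(float)
    u=(b-a)/np.linalg.norm(b-a);v=np.array([-u[1],u[0]]);o=np.arange(-2.2,2.21,.1);P=[]
    for s in np.linspace(.05,.95,40):
        q=a+s*(b-a)+o[:,None]*v;f=mc(g,[q[:,1],q[:,0]],order=1);k=np.abs(np.gradient(f));w=k**2;P.append(a+s*(b-a)+v*(w@o/w.sum()))
    P=np.array(P,np.float32);x=cv2.fitLine(P,cv2.DIST_HUBER,0,.01,.01).ravel()
    r=(P-x[2:])@np.array([-x[1],x[0]]);return x[2:]-15*x[:2],x[2:]+15*x[:2],r.std()
# side: +y_rail = (-x world) approx -> scene lower / top lower
E=[("scene",(95,107),(260,73),-1),("scene",(80,165),(255,127),1),("top",(500,97),(690,172),-1),("top",(490,172),(655,257),1)]
N=[]
D=lambda w:np.array([np.cos(np.pi/6)*np.sin(w),np.cos(np.pi/6)*np.cos(w),.5])
for n,a,b,s in E:
    p,q,r=edge(n,a,b);C,d1=ray(n,p);_,d2=ray(n,q);m=np.cross(d1,d2);m/=np.linalg.norm(m);N.append((m,C,s))
    W=np.radians(np.arange(-40,60));f=[m@D(w) for w in W];i=[j for j in range(99) if f[j]*f[j+1]<0]
    print(n,s,p.round(1),q.round(1),r.round(2),[round(float(np.degrees(brentq(lambda w:m@D(w),W[j],W[j+1]))),1) for j in i])
for w in np.radians([14,17,20,23,26]):
    y=np.array([-np.cos(w),np.sin(w),0]);x=D(w);z=np.cross(x,y)
    A=np.array([m[:2] for m,C,s in N]);B=np.array([m@(C-s*18*y)-m[2]*170 for m,C,s in N])
    P=np.linalg.lstsq(A,B,rcond=None)[0];O=np.r_[P,170]
    print(np.degrees(w),O.round(1),"res",(A@P-B).round(1),"catch",proj("scene",O).round(1),proj("top",O).round(1),"tip",proj("scene",O-90*x-4*z).round(1),proj("top",O-90*x-4*z).round(1))
print("catch px",un("scene",(197,107)),un("top",(573,168)),tri(un("scene",(197,107)),un("top",(573,168))), onz("scene",un("scene",(197,107)),172),onz("top",un("top",(573,168)),172))
print("tip px",un("scene",(45,158)),un("top",(738,240)),tri(un("scene",(45,158)),un("top",(738,240))))
# jig grip block
for n,c in(("scene",(230,270)),("top",(403,238))):
    im=I[n];x,y=c;h=cv2.cvtColor(im,cv2.COLOR_BGR2HSV)[y-25:y+25,x-33:x+33]
    non=((h[:,:,1]<80)).astype(np.uint8);k,l,st,_=cv2.connectedComponentsWithStats(non);j=1+st[1:,4].argmax();m=(l==j)
    dark=(m&(h[:,:,2]<(140 if n=="scene" else 110))).astype(np.uint8)
    cs=cv2.findContours(m.astype(np.uint8),0,2)[0];print(n,"carr",cv2.minAreaRect(max(cs,key=cv2.contourArea)))
    k,l,st,ce=cv2.connectedComponentsWithStats(dark);j=1+st[1:,4].argmax();cs=cv2.findContours((l==j).astype(np.uint8),0,2)[0]
    r=cv2.minAreaRect(max(cs,key=cv2.contourArea));print("dark",r,st[j],(ce[j]+[x-33,y-25]).round(1))
    if n=="scene":pass
    bx=cv2.boxPoints(r)+[x-33,y-25];print([onz(n,p,64)[:2].round(0).tolist() for p in bx])
print("scene blocktop",onz("scene",(227.2,260.7),64))
E
```

```text
scene -1 [356.9 268.5] [386.3 262.6] 0.05 [13.5]
scene 1 [357.3 280.2] [386.8 274.7] 0.05 [13.5]
top -1 [315.6 155.9] [343.7 166.3] 0.57 [10.2]
top 1 [314.9 172.2] [342.1 184.8] 0.65 [16.2]
14.0 [653.9 -28.7 170. ] res [ 24.1 -24.7  -2.8   1.8] catch [322.7 280.9] [297.5 156.4] tip [290.3 288.2] [331.1 171.5]
17.0 [653.9 -28.8 170. ] res [ 23.7 -24.4  -2.9   2. ] catch [322.7 280.9] [297.5 156.4] tip [290.9 286.9] [330.7 173.1]
20.0 [653.9 -28.9 170. ] res [ 23.3 -24.   -3.    2. ] catch [322.7 280.9] [297.5 156.4] tip [291.5 285.6] [330.1 174.7]
23.0 [653.9 -28.9 170. ] res [ 22.9 -23.6  -3.    2.1] catch [322.6 280.9] [297.6 156.3] tip [292.2 284.3] [329.5 176.3]
26.0 [654.  -28.9 170. ] res [ 22.5 -23.1  -3.    2.1] catch [322.6 280.9] [297.6 156.3] tip [292.9 283.1] [328.8 177.9]
catch px [379.38636364 268.93181818] [328.55040504 168.96512579] (array([630.97277951,  -0.91403839, 197.45161688]), np.float64(188.44236431237408)) [621.80517835  95.97639043 172.        ] [625.13510915 -94.98306677 172.        ]
tip px [344.84090909 280.52272727] [365.67911791 183.69206382] (array([612.584671  , -77.48319867, 145.8987576 ]), np.float64(198.8787929678292))
scene carr ((31.672414779663086, 24.931034088134766), (30.082645416259766, 43.638404846191406), 68.19859313964844)
dark ((29.775861740112305, 19.689655303955078), (15.598407745361328, 18.012447357177734), 68.19859313964844) [ 21  10  19  20 265] [227.  264.7]
[[501.0, -302.0], [479.0, -263.0], [528.0, -242.0], [549.0, -280.0]]
top carr ((32.40769577026367, 25.338457107543945), (28.03184700012207, 48.00143814086914), 60.2551155090332)
dark ((33.56476593017578, 23.753883361816406), (9.645529747009277, 20.08285903930664), 59.74356460571289) [ 24  16  21  17 190] [403.6 236.8]
[[494.0, -246.0], [518.0, -287.0], [499.0, -297.0], [475.0, -256.0]]
scene blocktop [ 501.14147777 -272.55873493   64.        ]
```

```bash
cat > rail.py <<'E'
from cam import *
import cv2
from scipy.ndimage import map_coordinates as mc
from scipy.optimize import brentq
I={n:cv2.imread(f"pics/{n}0.png") for n in CAL}
def un(n,p):
    return np.array([(p[0]+.5)/4.4-.5+335,(p[1]+.5)/4.4-.5+245]) if n=="scene" else np.array([(p[0]-396+.5)/4.444-.5+200,(p[1]+.5)/4.889-.5+135])
def edge(n,a,b):
    a,b=un(n,a),un(n,b);g=I[n].astype(float).sum(2) if n=="scene" else I[n][:,:,2].astype(float)
    u=(b-a)/np.linalg.norm(b-a);v=np.array([-u[1],u[0]]);o=np.arange(-2.2,2.21,.1);P=[]
    for s in np.linspace(.05,.95,40):
        q=a+s*(b-a)+o[:,None]*v;f=mc(g,[q[:,1],q[:,0]],order=1);w=np.gradient(f)**2;P.append(a+s*(b-a)+v*(w@o/w.sum()))
    P=np.array(P,np.float32);x=cv2.fitLine(P,cv2.DIST_HUBER,0,.01,.01).ravel()
    r=(P-x[2:])@np.array([-x[1],x[0]]);return x[2:]-15*x[:2],x[2:]+15*x[:2],r.std()
E=[("scene",(95,107),(260,73),1),("scene",(80,165),(255,127),-1),("top",(500,97),(690,172),-1),("top",(490,172),(655,257),1)]
N=[]
D=lambda w:np.array([np.cos(np.pi/6)*np.sin(w),np.cos(np.pi/6)*np.cos(w),.5])
for n,a,b,s in E:
    p,q,r=edge(n,a,b);C,d1=ray(n,p);_,d2=ray(n,q);m=np.cross(d1,d2);m/=np.linalg.norm(m);N.append((m,C,s))
    W=np.radians(np.arange(-40,60));f=[m@D(w) for w in W];i=[j for j in range(99) if f[j]*f[j+1]<0]
    print(n,s,p.round(1),q.round(1),r.round(2),[round(float(np.degrees(brentq(lambda w:m@D(w),W[j],W[j+1]))),1) for j in i])
for w in np.radians([12,14,16,18,20]):
    y=np.array([-np.cos(w),np.sin(w),0]);x=D(w);z=np.cross(x,y)
    A=np.array([m[:2] for m,C,s in N]);B=np.array([m@(C-s*18*y)-m[2]*170 for m,C,s in N])
    P=np.linalg.lstsq(A,B,rcond=None)[0];O=np.r_[P,170]
    print(np.degrees(w),O.round(1),"res",(A@P-B).round(1),"catch",proj("scene",O).round(1),proj("top",O).round(1),"tip",proj("scene",O-90*x-4*z).round(1),proj("top",O-90*x-4*z).round(1))
cs,ct=un("scene",(197,107)),un("top",(573,168));print("catch px",cs,ct,tri(cs,ct),onz("scene",cs,172),onz("top",ct,172))
cs,ct=un("scene",(45,158)),un("top",(738,240));print("tip px",cs,ct,tri(cs,ct))
E
python3 rail.py
```

```text
scene 1 [356.9 268.5] [386.3 262.6] 0.05 [13.5]
scene -1 [357.3 280.2] [386.8 274.7] 0.05 [13.5]
top -1 [230.4 156.8] [258.3 167.7] 0.1 [13.3]
top 1 [224.1 172.6] [252.  183.6] 0.25 [15.0]
12.000000000000002 [623.9  92.4 170. ] res [ 0.3 -0.3  0.9 -0.9] catch [377.8 270.3] [240.5 169.9] tip [343.4 278.8] [277.1 183.4]
14.0 [623.9  92.4 170. ] res [ 0.6 -0.6  0.8 -0.8] catch [377.8 270.3] [240.5 169.9] tip [343.6 277.9] [276.8 184.5]
16.0 [623.9  92.4 170. ] res [ 0.8 -0.8  0.7 -0.7] catch [377.8 270.3] [240.5 169.9] tip [343.9 277.1] [276.5 185.6]
18.0 [623.9  92.4 170. ] res [ 1.  -1.   0.7 -0.7] catch [377.8 270.3] [240.5 169.9] tip [344.2 276.2] [276.2 186.7]
20.0 [623.9  92.4 170. ] res [ 1.3 -1.3  0.6 -0.6] catch [377.7 270.3] [240.5 169.9] tip [344.5 275.4] [275.8 187.8]
catch px [379.38636364 268.93181818] [239.44149415 168.96512579] (array([624.46136056,  94.74722756, 174.94204739]), np.float64(1.6308643420938813)) [621.80517835  95.97639043 172.        ] [625.38794533  94.41146242 172.        ]
tip px [344.84090909 280.52272727] [276.57020702 183.69206382] (array([608.97894119,  20.71430431, 116.16839048]), np.float64(1.8247443096270264))
```

Rail: yaw about 13.5°, origin about (623.9, 92.4, 170); the edge fits agree within 1 mm and the catch and tip are consistent. Jig: block at about (500,-274), axis at 120° yaw. Next is a small planner that gives equal rows to a target pose.

```bash
cat > plan.py <<'E'
import sys,numpy as np
from cell import ctrl
from scipy.spatial.transform import Rotation as Ro
W=np.radians(13.5);c,s=np.cos(np.pi/6),.5
XR=np.array([c*np.sin(W),c*np.cos(W),s]);YR=np.array([-np.cos(W),np.sin(W),0]);ZR=np.cross(XR,YR);O=np.array([623.9,92.4,170.])
def mat(y,z):return np.c_[np.cross(y,z),y,z]
Y=np.radians(30.)
ROT={"jig":mat(np.array([np.cos(Y),np.sin(Y),0]),np.array([0,0,-1.])),"rail":mat(-YR,-ZR)}
def st():
    s=ctrl.get_state();q=s["tool_rot"];return s,np.array(s["tcp_pos"]),Ro.from_quat([q[1],q[2],q[3],q[0]]).as_matrix()
def rows(n,p1,R1,p0,R0):
    rv=Ro.from_matrix(R0.T@R1).as_rotvec()/n;Q=Ro.from_rotvec(rv)
    S=sum(((Q**k).as_matrix() if k else np.eye(3)) for k in range(n))
    d=np.linalg.solve(S,R0.T@(p1-p0))
    print(n,"rows mm",d.round(1),"rad",rv.round(4),"step",np.linalg.norm(d).round(1),np.degrees(np.linalg.norm(rv)).round(2));return d,rv
def railc(p):return np.array([XR,YR,ZR])@(np.array(p)-O)
def railw(x,y,z):return O+x*XR+y*YR+z*ZR
E
python3 - <<'E'
from plan import *
s,p,R=st()
rows(24,np.array([500,-274,230.]),ROT["jig"],p,R)
d,rv=rows(24,np.array([500,-274,231.]),ROT["jig"],p,R)
q,M=p.copy(),R.copy()
for k in range(24):
    q=q+M@d;M=M@Ro.from_rotvec(rv).as_matrix()
    if k%4==3:print(q.round(),np.hypot(*q[:2]).round())
E
```

```text
24 rows mm [-34.8 -23.5   0. ] rad [-0.0001  0.      0.0328] step 42.0 1.88
24 rows mm [-34.8 -23.5   0. ] rad [-0.0001  0.      0.0328] step 42.0 1.88
[278. 520. 231.] 589.0
[363. 376. 231.] 522.0
[429. 221. 231.] 483.0
[474.  60. 231.] 478.0
[ 498. -106.  231.] 509.0
[ 500. -274.  231.] 570.0
```

Request:
carry_out(steps=[{"hand": 0.085,"dx": -0.035,"dy": -0.0235,"dz": -0.01,"az": 0.033},{"hand": 0.085,"dx": -0.035,"dy": -0.0235,"dz": -0.01,"az": 0.033},{"hand": 0.085,"dx": -0.035,"dy": -0.0235,"dz": -0.01,"az": 0.033},{"hand": 0.085,"dx": -0.035,"dy": -0.0235,"dz": -0.01,"az": 0.033},{"hand": 0.085,"dx": -0.035,"dy": -0.0235,"dz": -0.01,"az": 0.033},{"hand": 0.085,"dx": -0.035,"dy": -0.0235,"dz": -0.01,"az": 0.033},{"hand": 0.085,"dx": -0.035,"dy": -0.0235,"dz": -0.01,"az": 0.033},{"hand": 0.085,"dx": -0.035,"dy": -0.0235,"dz": -0.01,"az": 0.033}])

```text
invalid input
```

Request:
carry_out(steps=[{"hand": 0.085,"dx": -0.035,"dy": -0.0235,"az": 0.033},{"hand": 0.085,"dx": -0.035,"dy": -0.0235,"az": 0.033},{"hand": 0.085,"dx": -0.035,"dy": -0.0235,"az": 0.033},{"hand": 0.085,"dx": -0.035,"dy": -0.0235,"az": 0.033},{"hand": 0.085,"dx": -0.035,"dy": -0.0235,"az": 0.033},{"hand": 0.085,"dx": -0.035,"dy": -0.0235,"az": 0.033},{"hand": 0.085,"dx": -0.035,"dy": -0.0235,"az": 0.033},{"hand": 0.085,"dx": -0.035,"dy": -0.0235,"az": 0.033}])

```text
invalid input
```

```bash
python3 - <<'E'
from plan import *
s,p,R=st();print(s["t"],p.round(1),R.round(3).tolist())
rows(8,np.array([500,-274,150.]),ROT["jig"],p,R);rows(12,np.array([500,-274,150.]),ROT["jig"],p,R)
E
```

```text
0.1 [173.9 651.8 230.5] [[-0.966, 0.258, -0.0], [0.258, 0.966, -0.001], [-0.0, -0.001, -1.0]]
8 rows mm [-101.9  -73.9   10.1] rad [-0.0002  0.0001  0.0983] step 126.3 5.63
12 rows mm [-68.7 -48.1   6.8] rad [-0.0001  0.0001  0.0655] step 84.2 3.76
```

Request:
carry_out(newtons=60, steps=[{"hand": 0.085,"dx": -0.035,"dy": -0.0235,"dz": -0.01,"ax": 0,"ay": 0,"az": 0.033},{"hand": 0.085,"dx": -0.035,"dy": -0.0235,"dz": -0.01,"ax": 0,"ay": 0,"az": 0.033},{"hand": 0.085,"dx": -0.035,"dy": -0.0235,"dz": -0.01,"ax": 0,"ay": 0,"az": 0.033},{"hand": 0.085,"dx": -0.035,"dy": -0.0235,"dz": -0.01,"ax": 0,"ay": 0,"az": 0.033},{"hand": 0.085,"dx": -0.035,"dy": -0.0235,"dz": -0.01,"ax": 0,"ay": 0,"az": 0.033},{"hand": 0.085,"dx": -0.035,"dy": -0.0235,"dz": -0.01,"ax": 0,"ay": 0,"az": 0.033},{"hand": 0.085,"dx": -0.035,"dy": -0.0235,"dz": -0.01,"ax": 0,"ay": 0,"az": 0.033},{"hand": 0.085,"dx": -0.035,"dy": -0.0235,"dz": -0.01,"ax": 0,"ay": 0,"az": 0.033}])

```text
t: 0.9
tcp_pos: [365.5, 373.5, 311.5]
tool_rot: [-0.0, 0.26, 0.966, -0.0]
force: [0.8, 0.9, 0.3]
finger_gap: 0.999
gripper_force: 0.0
```

Works with all keys given. Continue.

Request:
carry_out(newtons=60, steps=[{"hand": 0.085,"dx": -0.035,"dy": -0.0235,"dz": 0,"ax": 0,"ay": 0,"az": 0.033},{"hand": 0.085,"dx": -0.035,"dy": -0.0235,"dz": 0,"ax": 0,"ay": 0,"az": 0.033},{"hand": 0.085,"dx": -0.035,"dy": -0.0235,"dz": 0,"ax": 0,"ay": 0,"az": 0.033},{"hand": 0.085,"dx": -0.035,"dy": -0.0235,"dz": 0,"ax": 0,"ay": 0,"az": 0.033},{"hand": 0.085,"dx": -0.035,"dy": -0.0235,"dz": 0,"ax": 0,"ay": 0,"az": 0.033},{"hand": 0.085,"dx": -0.035,"dy": -0.0235,"dz": 0,"ax": 0,"ay": 0,"az": 0.033},{"hand": 0.085,"dx": -0.035,"dy": -0.0235,"dz": 0,"ax": 0,"ay": 0,"az": 0.033},{"hand": 0.085,"dx": -0.035,"dy": -0.0235,"dz": 0,"ax": 0,"ay": 0,"az": 0.033}])

```text
t: 1.7
tcp_pos: [476.8, 56.4, 311.2]
tool_rot: [-0.0, 0.385, 0.923, -0.0]
force: [0.4, 0.2, -0.1]
finger_gap: 0.994
gripper_force: 0.0
```

```bash
python3 - <<'E'
from plan import *
s,p,R=st();print(s["t"],p.round(1),R.round(3).tolist())
rows(8,np.array([500,-274,150.]),ROT["jig"],p,R)
E
```

```text
1.7 [476.8  56.4 311.2] [[-0.704, 0.71, -0.0], [0.71, 0.704, -0.0], [0.0, -0.0, -1.0]]
8 rows mm [-34.3 -23.4  20.1] rad [-0.     -0.      0.0321] step 46.1 1.84
```

Request:
carry_out(newtons=60, steps=[{"hand": 0.085,"dx": -0.0343,"dy": -0.0234,"dz": 0.02,"ax": 0,"ay": 0,"az": 0.032},{"hand": 0.085,"dx": -0.0343,"dy": -0.0234,"dz": 0.02,"ax": 0,"ay": 0,"az": 0.032},{"hand": 0.085,"dx": -0.0343,"dy": -0.0234,"dz": 0.02,"ax": 0,"ay": 0,"az": 0.032},{"hand": 0.085,"dx": -0.0343,"dy": -0.0234,"dz": 0.02,"ax": 0,"ay": 0,"az": 0.032},{"hand": 0.085,"dx": -0.0343,"dy": -0.0234,"dz": 0.02,"ax": 0,"ay": 0,"az": 0.032},{"hand": 0.085,"dx": -0.0343,"dy": -0.0234,"dz": 0.02,"ax": 0,"ay": 0,"az": 0.032},{"hand": 0.085,"dx": -0.0343,"dy": -0.0234,"dz": 0.02,"ax": 0,"ay": 0,"az": 0.032},{"hand": 0.085,"dx": -0.0343,"dy": -0.0234,"dz": 0.02,"ax": 0,"ay": 0,"az": 0.032}])

```text
t: 2.5
tcp_pos: [500.2, -273.8, 150.1]
tool_rot: [-0.0, 0.499, 0.866, 0.0]
force: [0.4, 0.2, 0.2]
finger_gap: 0.994
gripper_force: 0.0
```

```bash
python3 - <<'E'
from plan import *
import cv2
s,p,R=st();print(s["t"],p.round(1),R.round(3).tolist())
rows(8,np.array([500,-274,29.]),ROT["jig"],p,R)
a=ctrl.grab_frame("scene")[:,:,::-1];b=ctrl.grab_frame("top")[:,:,::-1]
cv2.imwrite("pics/g1.png",np.hstack([cv2.resize(a[190:310,170:290],(400,400)),cv2.resize(b[180:300,340:460],(400,400))]))
E
```

```text
2.5 [ 500.2 -273.8  150.1] [[-0.501, 0.865, -0.0], [0.865, 0.501, 0.0], [0.0, -0.0, -1.0]]
8 rows mm [-0.  -0.  15.1] rad [-0.     -0.      0.0002] step 15.1 0.01
```

View pics/g1.png

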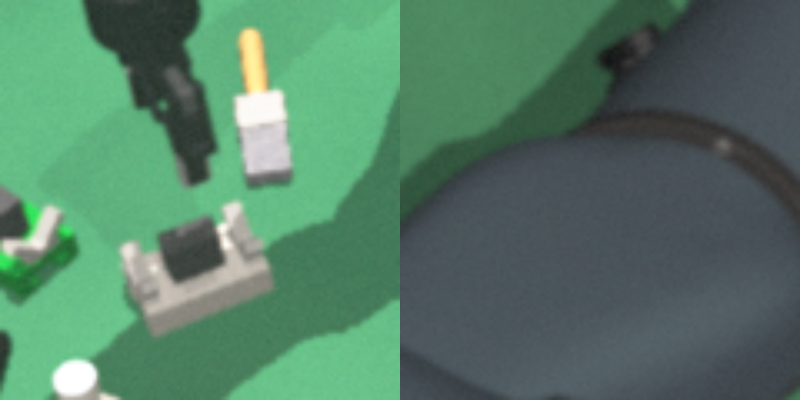

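The scene crop shows the open fingers straddling the jig line above the block (near finger (195,180), block (190,248)), so I'll go down.

Request:
carry_out(newtons=60, steps=[{"hand": 0.085,"dx": 0,"dy": 0,"dz": 0.02,"ax": 0,"ay": 0,"az": 0},{"hand": 0.085,"dx": 0,"dy": 0,"dz": 0.02,"ax": 0,"ay": 0,"az": 0},{"hand": 0.085,"dx": 0,"dy": 0,"dz": 0.02,"ax": 0,"ay": 0,"az": 0},{"hand": 0.085,"dx": 0,"dy": 0,"dz": 0.02,"ax": 0,"ay": 0,"az": 0},{"hand": 0.085,"dx": 0,"dy": 0,"dz": 0.02,"ax": 0,"ay": 0,"az": 0},{"hand": 0.085,"dx": 0,"dy": 0,"dz": 0.015,"ax": 0,"ay": 0,"az": 0},{"hand": 0.085,"dx": 0,"dy": 0,"dz": 0.005,"ax": 0,"ay": 0,"az": 0},{"hand": 0.06,"dx": 0,"dy": 0,"dz": 0,"ax": 0,"ay": 0,"az": 0}])

```text
t: 3.4
tcp_pos: [500.0, -271.9, 30.8]
tool_rot: [-0.001, 0.499, 0.867, -0.0]
force: [-0.4, -0.2, 0.6]
finger_gap: 0.851
gripper_force: 0.0
```

Request:
carry_out(newtons=60, steps=[{"hand": 0.03,"dx": 0,"dy": 0,"dz": 0,"ax": 0,"ay": 0,"az": 0},{"hand": 0.02,"dx": 0,"dy": 0,"dz": 0,"ax": 0,"ay": 0,"az": 0},{"hand": 0.01,"dx": 0,"dy": 0,"dz": 0,"ax": 0,"ay": 0,"az": 0},{"hand": 0.01,"dx": 0,"dy": 0,"dz": 0,"ax": 0,"ay": 0,"az": 0},{"hand": 0.01,"dx": 0,"dy": 0,"dz": 0,"ax": 0,"ay": 0,"az": 0},{"hand": 0.01,"dx": 0,"dy": 0,"dz": 0,"ax": 0,"ay": 0,"az": 0},{"hand": 0.01,"dx": 0,"dy": 0,"dz": 0,"ax": 0,"ay": 0,"az": 0},{"hand": 0.01,"dx": 0,"dy": 0,"dz": 0,"ax": 0,"ay": 0,"az": 0}])

```text
t: 4.2
tcp_pos: [500.6, -272.7, 32.1]
tool_rot: [0.001, 0.499, 0.867, 0.0]
force: [-0.9, 0.6, 6.9]
finger_gap: 0.268
gripper_force: 60.2
```

Request:
carry_out(newtons=80, steps=[{"hand": 0.01,"dx": 0,"dy": 0,"dz": -0.01,"ax": 0,"ay": 0,"az": 0},{"hand": 0.01,"dx": 0,"dy": 0,"dz": -0.02,"ax": 0,"ay": 0,"az": 0},{"hand": 0.01,"dx": 0,"dy": 0,"dz": -0.02,"ax": 0,"ay": 0,"az": 0},{"hand": 0.01,"dx": 0,"dy": 0,"dz": -0.02,"ax": 0,"ay": 0,"az": 0},{"hand": 0.01,"dx": 0,"dy": 0,"dz": -0.02,"ax": 0,"ay": 0,"az": 0},{"hand": 0.01,"dx": 0,"dy": 0,"dz": -0.02,"ax": 0,"ay": 0,"az": 0},{"hand": 0.01,"dx": 0,"dy": 0,"dz": -0.01,"ax": 0,"ay": 0,"az": 0},{"hand": 0.01,"dx": 0,"dy": 0,"dz": 0,"ax": 0,"ay": 0,"az": 0}])

```text
t: 5.0
tcp_pos: [500.8, -272.5, 152.6]
tool_rot: [0.001, 0.499, 0.867, 0.0]
force: [-0.6, -0.3, -3.7]
finger_gap: 0.27
gripper_force: 78.9
```

```bash
python3 - <<'E'
from plan import *
s,p,R=st();print(p.round(1),s["force"].round(1))
print(railw(-178,0,17).round(1));rows(8,railw(-178,0,17),ROT["rail"],p,R);rows(16,railw(-178,0,17),ROT["rail"],p,R)
E
```

```text
[ 500.8 -272.5  152.6] [-0.6 -0.3 -3.7]
[585.9 -65.8  95.7]
8 rows mm [21.8 15.3 13. ] rad [-0.0247  0.0624  0.0931] step 29.6 6.57
16 rows mm [11.   7.3  6.7] rad [-0.0123  0.0312  0.0465] step 14.8 3.29
```

Request:
carry_out(newtons=80, steps=[{"hand": 0.01,"dx": 0.011,"dy": 0.0073,"dz": 0.003,"ax": -0.0123,"ay": 0.0312,"az": 0.0465},{"hand": 0.01,"dx": 0.011,"dy": 0.0073,"dz": 0.003,"ax": -0.0123,"ay": 0.0312,"az": 0.0465},{"hand": 0.01,"dx": 0.011,"dy": 0.0073,"dz": 0.003,"ax": -0.0123,"ay": 0.0312,"az": 0.0465},{"hand": 0.01,"dx": 0.011,"dy": 0.0073,"dz": 0.003,"ax": -0.0123,"ay": 0.0312,"az": 0.0465},{"hand": 0.01,"dx": 0.011,"dy": 0.0073,"dz": 0.003,"ax": -0.0123,"ay": 0.0312,"az": 0.0465},{"hand": 0.01,"dx": 0.011,"dy": 0.0073,"dz": 0.003,"ax": -0.0123,"ay": 0.0312,"az": 0.0465},{"hand": 0.01,"dx": 0.011,"dy": 0.0073,"dz": 0.003,"ax": -0.0123,"ay": 0.0312,"az": 0.0465},{"hand": 0.01,"dx": 0.011,"dy": 0.0073,"dz": 0.003,"ax": -0.0123,"ay": 0.0312,"az": 0.0465}])

```text
t: 5.8
tcp_pos: [523.0, -167.4, 137.9]
tool_rot: [-0.084, 0.646, 0.751, 0.104]
force: [-0.1, -0.1, -4.1]
finger_gap: 0.27
gripper_force: 78.9
```

```bash
python3 - <<'E'
from plan import *
s,p,R=st();print(p.round(1),s["force"].round(1))
rows(8,railw(-178,0,17),ROT["rail"],p,R)
E
```

```text
[ 523.  -167.4  137.9] [-0.1 -0.1 -4.1]
8 rows mm [10.   7.4 10. ] rad [-0.0128  0.0309  0.0461] step 15.9 3.26
```

Request:
carry_out(newtons=80, steps=[{"hand": 0.01,"dx": 0.01,"dy": 0.0074,"dz": 0.01,"ax": -0.0128,"ay": 0.0309,"az": 0.0461},{"hand": 0.01,"dx": 0.01,"dy": 0.0074,"dz": 0.01,"ax": -0.0128,"ay": 0.0309,"az": 0.0461},{"hand": 0.01,"dx": 0.01,"dy": 0.0074,"dz": 0.01,"ax": -0.0128,"ay": 0.0309,"az": 0.0461},{"hand": 0.01,"dx": 0.01,"dy": 0.0074,"dz": 0.01,"ax": -0.0128,"ay": 0.0309,"az": 0.0461},{"hand": 0.01,"dx": 0.01,"dy": 0.0074,"dz": 0.01,"ax": -0.0128,"ay": 0.0309,"az": 0.0461},{"hand": 0.01,"dx": 0.01,"dy": 0.0074,"dz": 0.01,"ax": -0.0128,"ay": 0.0309,"az": 0.0461},{"hand": 0.01,"dx": 0.01,"dy": 0.0074,"dz": 0.01,"ax": -0.0128,"ay": 0.0309,"az": 0.0461},{"hand": 0.01,"dx": 0.01,"dy": 0.0074,"dz": 0.01,"ax": -0.0128,"ay": 0.0309,"az": 0.0461}])

```text
t: 6.6
tcp_pos: [586.3, -66.1, 95.1]
tool_rot: [-0.16, 0.759, 0.598, 0.203]
force: [-0.1, -0.1, -3.4]
finger_gap: 0.27
gripper_force: 78.9
```

```bash
python3 - <<'E'
from plan import *
from cam import proj
import cv2
s,p,R=st();print(p.round(1),railc(p).round(1),s["force"].round(1));rows(8,railw(-178,0,17),ROT["rail"],p,R)
a=ctrl.grab_frame("scene")[:,:,::-1];b=ctrl.grab_frame("top")[:,:,::-1]
cv2.imwrite("pics/s2.png",a);cv2.imwrite("pics/t2.png",b)
cv2.imwrite("pics/g2.png",np.hstack([cv2.resize(a[235:315,285:415],(650,400),interpolation=2)[:,:],cv2.resize(b[130:270,225:305],(150,400))[:, :150]]))
J=lambda x,y,z:p+R@np.array([x,-y,32.1-z])   # jig coords
for q in [(50,30,26),(50,-30,26),(-50,30,26),(-50,-30,26),(22,-12,64),(-22,-12,64),(50,-30,0),(-50,-30,0)]:print(q,((proj("scene",J(*q))-[285,235])*5).round(0))
E
```

```text
[586.3 -66.1  95.1] [-178.5   -0.4   16.6] [-0.1 -0.1 -3.4]
8 rows mm [ 0.1 -0.  -0.1] rad [ 0.      0.0001 -0.    ] step 0.1 0.01
(50, 30, 26) [222. 162.]
(50, -30, 26) [191. 259.]
(-50, 30, 26) [ 50. 198.]
(-50, -30, 26) [ 16. 291.]
(22, -12, 64) [109. 186.]
(-22, -12, 64) [ 32. 202.]
(50, -30, 0) [219. 295.]
(-50, -30, 0) [ 44. 325.]
```

View pics/g2.png

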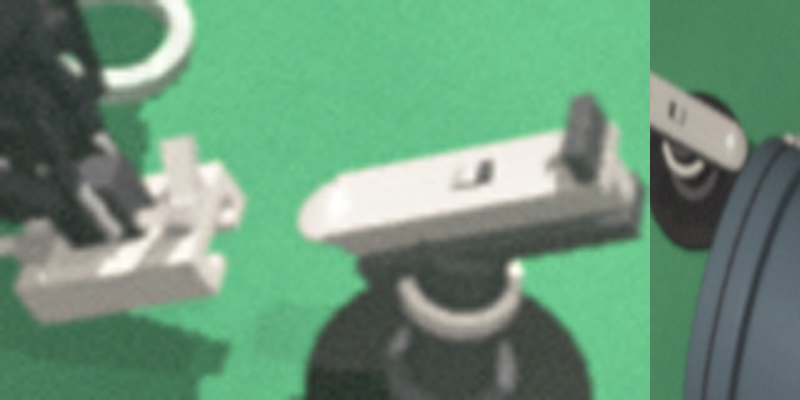

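The jig corners match the prediction within about 1 px (bottom edge (43,322)–(213,296)), so the jig is straight in the grip and in line with the rail. Now I'll advance gently.

Request:
carry_out(newtons=100, steps=[{"hand": 0.01,"dx": 0.005,"dy": -0.0004,"dz": -0.0005,"ax": 0,"ay": 0,"az": 0},{"hand": 0.01,"dx": 0.005,"dy": 0,"dz": 0,"ax": 0,"ay": 0,"az": 0},{"hand": 0.01,"dx": 0.005,"dy": 0,"dz": 0,"ax": 0,"ay": 0,"az": 0},{"hand": 0.01,"dx": 0.005,"dy": 0,"dz": 0,"ax": 0,"ay": 0,"az": 0},{"hand": 0.01,"dx": 0.005,"dy": 0,"dz": 0,"ax": 0,"ay": 0,"az": 0},{"hand": 0.01,"dx": 0.005,"dy": 0,"dz": 0,"ax": 0,"ay": 0,"az": 0},{"hand": 0.01,"dx": 0.005,"dy": 0,"dz": 0,"ax": 0,"ay": 0,"az": 0},{"hand": 0.01,"dx": 0.005,"dy": 0,"dz": 0,"ax": 0,"ay": 0,"az": 0}])

```text
t: 7.5
tcp_pos: [594.2, -32.4, 117.3]
tool_rot: [-0.159, 0.758, 0.599, 0.203]
force: [0.3, -0.4, -4.1]
finger_gap: 0.26
gripper_force: 100.0
```

```bash
cat > chk.py <<'E'
from plan import *
s,p,R=st();B=np.array([XR,YR,ZR])
print("t",s["t"],"rail xyz",railc(p).round(2),"F rail",(B@s["force"]).round(1),"M rail",(B@s["wrist_torque"]).round(2),"rot err rail",(B@Ro.from_matrix(R@ROT["rail"].T).as_rotvec()).round(4),s["gripper_force"].round(0))
E
python3 chk.py
python3 - <<'E'
import cv2,numpy as np
from cell import ctrl
a=ctrl.grab_frame("scene")[:,:,::-1];cv2.imwrite("pics/s3.png",a)
cv2.imwrite("pics/g3.png",cv2.resize(a[240:310,310:410],(800,560),interpolation=2))
E
```

```text
Traceback (most recent call last):
  File "chk.py", line 3, in <module>
    print("t",s["t"],"rail xyz",railc(p).round(2),"F rail",(B@s["force"]).round(1),"M rail",(B@s["wrist_torque"]).round(2),"rot err rail",(B@Ro.from_matrix(R@ROT["rail"].T).as_rotvec()).round(4),s["gripper_force"].round(0))
                                                                                                                                                                                                   ^^^^^^^^^^^^^^^^^^^^^^^^
AttributeError: 'float' object has no attribute 'round'
```

View pics/g3.png

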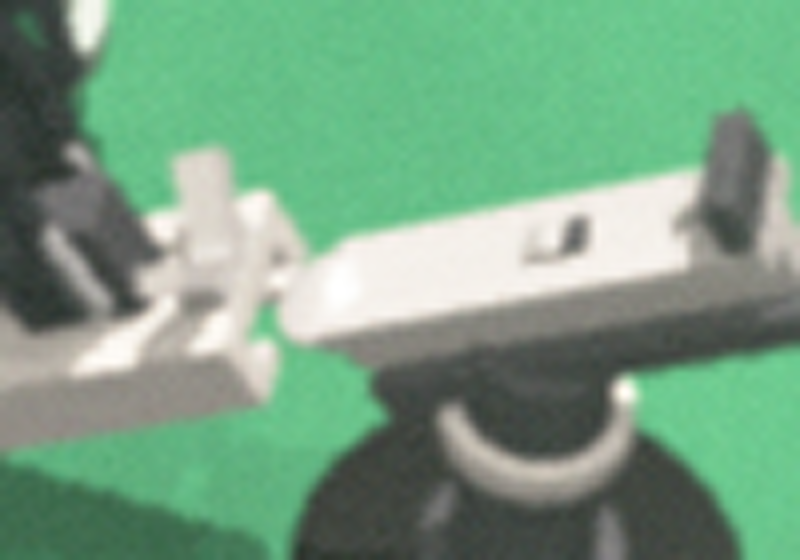

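The tip at (280,315) is just at the channel mouth and the jig looks aligned; fix the print and creep in.

Request:
carry_out(newtons=100, steps=[{"hand": 0.01,"dx": 0.002,"dy": 0,"dz": 0,"ax": 0,"ay": 0,"az": 0},{"hand": 0.01,"dx": 0.002,"dy": 0,"dz": 0,"ax": 0,"ay": 0,"az": 0},{"hand": 0.01,"dx": 0.002,"dy": 0,"dz": 0,"ax": 0,"ay": 0,"az": 0},{"hand": 0.01,"dx": 0.002,"dy": 0,"dz": 0,"ax": 0,"ay": 0,"az": 0},{"hand": 0.01,"dx": 0.002,"dy": 0,"dz": 0,"ax": 0,"ay": 0,"az": 0},{"hand": 0.01,"dx": 0.002,"dy": 0,"dz": 0,"ax": 0,"ay": 0,"az": 0},{"hand": 0.01,"dx": 0,"dy": 0,"dz": 0,"ax": 0,"ay": 0,"az": 0},{"hand": 0.01,"dx": 0,"dy": 0,"dz": 0,"ax": 0,"ay": 0,"az": 0}])

```text
t: 8.35
tcp_pos: [596.5, -22.6, 123.0]
tool_rot: [-0.159, 0.758, 0.599, 0.203]
force: [0.6, 0.9, -3.5]
finger_gap: 0.264
gripper_force: 100.0
```

```bash
sed -i 's/,s\["gripper_force"\].round(0))/,round(s["gripper_force"]))/' chk.py; python3 chk.py
```

```text
t 8.35 rail xyz [-125.87   -0.22   18.43] F rail [-0.9 -0.4 -3.5] M rail [-0.05  0.93  0.04] rot err rail [-0.0012  0.0011  0.003 ] 100
```

Request:
carry_out(newtons=100, steps=[{"hand": 0.01,"dx": 0,"dy": 0,"dz": 0.0013,"ax": 0,"ay": 0,"az": 0},{"hand": 0.01,"dx": 0.002,"dy": 0,"dz": 0,"ax": 0,"ay": 0,"az": 0},{"hand": 0.01,"dx": 0.002,"dy": 0,"dz": 0,"ax": 0,"ay": 0,"az": 0},{"hand": 0.01,"dx": 0.002,"dy": 0,"dz": 0,"ax": 0,"ay": 0,"az": 0},{"hand": 0.01,"dx": 0.002,"dy": 0,"dz": 0,"ax": 0,"ay": 0,"az": 0},{"hand": 0.01,"dx": 0.002,"dy": 0,"dz": 0,"ax": 0,"ay": 0,"az": 0},{"hand": 0.01,"dx": 0,"dy": 0,"dz": 0,"ax": 0,"ay": 0,"az": 0},{"hand": 0.01,"dx": 0,"dy": 0,"dz": 0,"ax": 0,"ay": 0,"az": 0}])

```text
t: 9.15
tcp_pos: [598.6, -13.4, 126.9]
tool_rot: [-0.159, 0.758, 0.599, 0.203]
force: [0.3, 1.2, -4.1]
finger_gap: 0.261
gripper_force: 100.0
```

```bash
python3 chk.py
```

```text
t 9.15 rail xyz [-115.76   -0.15   17.1 ] F rail [-1.  -0.  -4.2] M rail [0.03 0.87 0.01] rot err rail [-0.0011  0.001   0.0031] 100
```

Request:
carry_out(newtons=100, steps=[{"hand": 0.01,"dx": 0.004,"dy": 0,"dz": 0,"ax": 0,"ay": 0,"az": 0},{"hand": 0.01,"dx": 0.004,"dy": 0,"dz": 0,"ax": 0,"ay": 0,"az": 0},{"hand": 0.01,"dx": 0.004,"dy": 0,"dz": 0,"ax": 0,"ay": 0,"az": 0},{"hand": 0.01,"dx": 0.004,"dy": 0,"dz": 0,"ax": 0,"ay": 0,"az": 0},{"hand": 0.01,"dx": 0.004,"dy": 0,"dz": 0,"ax": 0,"ay": 0,"az": 0},{"hand": 0.01,"dx": 0.004,"dy": 0,"dz": 0,"ax": 0,"ay": 0,"az": 0},{"hand": 0.01,"dx": 0,"dy": 0,"dz": 0,"ax": 0,"ay": 0,"az": 0},{"hand": 0.01,"dx": 0,"dy": 0,"dz": 0,"ax": 0,"ay": 0,"az": 0}])

```text
t: 9.95
tcp_pos: [603.5, 7.2, 139.1]
tool_rot: [-0.159, 0.758, 0.599, 0.204]
force: [1.0, 2.1, -5.5]
finger_gap: 0.266
gripper_force: 100.0
```

```bash
python3 chk.py; python3 - <<'E'
import cv2,numpy as np
from cell import ctrl
a=ctrl.grab_frame("scene")[:,:,::-1]
cv2.imwrite("pics/g4.png",cv2.resize(a[240:310,310:410],(800,560),interpolation=2))
E
```

```text
t 9.95 rail xyz [-9.136e+01 -7.000e-02  1.702e+01] F rail [-0.8 -0.4 -5.9] M rail [ 0.01  0.72 -0.  ] rot err rail [-0.001   0.0005  0.0035] 100
```

View pics/g4.png

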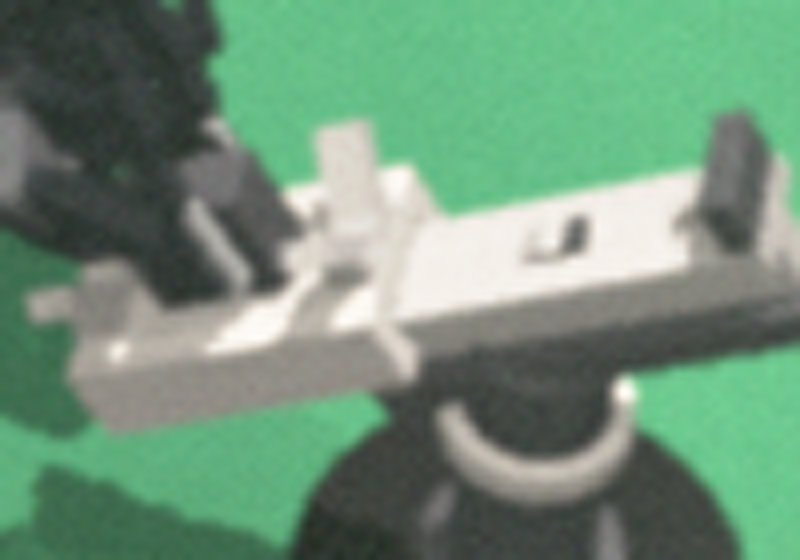

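The jig's end at (400,340) is on the rail with its lips around the head. Rail z force is slightly down, so I'll drop 0.4 mm and go on.

Request:
carry_out(newtons=100, steps=[{"hand": 0.01,"dx": 0.004,"dy": 0,"dz": 0.0004,"ax": 0,"ay": 0,"az": 0},{"hand": 0.01,"dx": 0.004,"dy": 0,"dz": 0,"ax": 0,"ay": 0,"az": 0},{"hand": 0.01,"dx": 0.004,"dy": 0,"dz": 0,"ax": 0,"ay": 0,"az": 0},{"hand": 0.01,"dx": 0.004,"dy": 0,"dz": 0,"ax": 0,"ay": 0,"az": 0},{"hand": 0.01,"dx": 0.004,"dy": 0,"dz": 0,"ax": 0,"ay": 0,"az": 0},{"hand": 0.01,"dx": 0.004,"dy": 0,"dz": 0,"ax": 0,"ay": 0,"az": 0},{"hand": 0.01,"dx": 0.003,"dy": 0,"dz": 0,"ax": 0,"ay": 0,"az": 0},{"hand": 0.01,"dx": 0,"dy": 0,"dz": 0,"ax": 0,"ay": 0,"az": 0}])

```text
t: 10.8
tcp_pos: [609.0, 30.1, 152.3]
tool_rot: [-0.159, 0.758, 0.599, 0.204]
force: [-0.6, -0.5, -3.3]
finger_gap: 0.262
gripper_force: 100.0
```

```bash
python3 chk.py
```

```text
t 10.8 rail xyz [-64.28  -0.08  16.67] F rail [-2.2  0.5 -2.6] M rail [0.04 0.96 0.02] rot err rail [-0.0012  0.0008  0.0036] 100
```

Free. Ride over the catch.

Request:
carry_out(newtons=120, steps=[{"hand": 0.01,"dx": 0.003,"dy": 0,"dz": 0,"ax": 0,"ay": 0,"az": 0},{"hand": 0.01,"dx": 0.003,"dy": 0,"dz": 0,"ax": 0,"ay": 0,"az": 0},{"hand": 0.01,"dx": 0.003,"dy": 0,"dz": 0,"ax": 0,"ay": 0,"az": 0},{"hand": 0.01,"dx": 0.003,"dy": 0,"dz": 0,"ax": 0,"ay": 0,"az": 0},{"hand": 0.01,"dx": 0.003,"dy": 0,"dz": 0,"ax": 0,"ay": 0,"az": 0},{"hand": 0.01,"dx": 0.003,"dy": 0,"dz": 0,"ax": 0,"ay": 0,"az": 0},{"hand": 0.01,"dx": 0.003,"dy": 0,"dz": 0,"ax": 0,"ay": 0,"az": 0},{"hand": 0.01,"dx": 0,"dy": 0,"dz": 0,"ax": 0,"ay": 0,"az": 0}])

```text
t: 11.6
tcp_pos: [613.3, 47.9, 163.1]
tool_rot: [-0.159, 0.758, 0.599, 0.204]
force: [-1.8, -1.4, 0.6]
finger_gap: 0.258
gripper_force: 119.0
```

```bash
python3 chk.py
```

```text
t 11.6 rail xyz [-43.05  -0.11  16.89] F rail [-1.2  1.4  1.4] M rail [0.26 0.61 0.05] rot err rail [-0.0015  0.0003  0.0037] 119
```

Request:
carry_out(newtons=120, steps=[{"hand": 0.01,"dx": 0.004,"dy": 0,"dz": 0.0002,"ax": 0,"ay": 0,"az": 0},{"hand": 0.01,"dx": 0.004,"dy": 0,"dz": 0,"ax": 0,"ay": 0,"az": 0},{"hand": 0.01,"dx": 0.004,"dy": 0,"dz": 0,"ax": 0,"ay": 0,"az": 0},{"hand": 0.01,"dx": 0.004,"dy": 0,"dz": 0,"ax": 0,"ay": 0,"az": 0},{"hand": 0.01,"dx": 0.004,"dy": 0,"dz": 0,"ax": 0,"ay": 0,"az": 0},{"hand": 0.01,"dx": 0.004,"dy": 0,"dz": 0,"ax": 0,"ay": 0,"az": 0},{"hand": 0.01,"dx": 0.004,"dy": 0,"dz": 0,"ax": 0,"ay": 0,"az": 0},{"hand": 0.01,"dx": 0,"dy": 0,"dz": 0,"ax": 0,"ay": 0,"az": 0}])

```text
t: 12.4
tcp_pos: [619.1, 71.7, 176.7]
tool_rot: [-0.159, 0.758, 0.599, 0.204]
force: [-0.3, -3.2, 1.9]
finger_gap: 0.266
gripper_force: 119.5
```

```bash
python3 chk.py
```

```text
t 12.4 rail xyz [-15.06  -0.13  16.47] F rail [-1.8 -0.4  3.2] M rail [-0.14  0.87  0.1 ] rot err rail [-0.0016  0.0007  0.0038] 120
```

Request:
carry_out(newtons=120, steps=[{"hand": 0.01,"dx": 0.002,"dy": 0,"dz": 0,"ax": 0,"ay": 0,"az": 0},{"hand": 0.01,"dx": 0.002,"dy": 0,"dz": 0,"ax": 0,"ay": 0,"az": 0},{"hand": 0.01,"dx": 0.002,"dy": 0,"dz": 0,"ax": 0,"ay": 0,"az": 0},{"hand": 0.01,"dx": 0.002,"dy": 0,"dz": 0,"ax": 0,"ay": 0,"az": 0},{"hand": 0.01,"dx": 0.002,"dy": 0,"dz": 0,"ax": 0,"ay": 0,"az": 0},{"hand": 0.01,"dx": 0.002,"dy": 0,"dz": 0,"ax": 0,"ay": 0,"az": 0},{"hand": 0.01,"dx": 0,"dy": 0,"dz": 0,"ax": 0,"ay": 0,"az": 0},{"hand": 0.01,"dx": 0,"dy": 0,"dz": 0,"ax": 0,"ay": 0,"az": 0}])

```text
t: 13.2
tcp_pos: [621.2, 80.9, 182.2]
tool_rot: [-0.159, 0.758, 0.599, 0.203]
force: [0.9, -4.8, 0.6]
finger_gap: 0.263
gripper_force: 119.5
```

```bash
python3 chk.py
```

```text
t 13.2 rail xyz [-4.15 -0.02 16.48] F rail [-3.6 -2.   2.8] M rail [-0.35  1.16 -0.01] rot err rail [-0.0015  0.0015  0.0027] 120
```

Request:
carry_out(newtons=120, steps=[{"hand": 0.01,"dx": 0.001,"dy": 0,"dz": 0,"ax": 0,"ay": 0,"az": 0},{"hand": 0.01,"dx": 0.001,"dy": 0,"dz": 0,"ax": 0,"ay": 0,"az": 0},{"hand": 0.01,"dx": 0.001,"dy": 0,"dz": 0,"ax": 0,"ay": 0,"az": 0},{"hand": 0.01,"dx": 0.001,"dy": 0,"dz": 0,"ax": 0,"ay": 0,"az": 0},{"hand": 0.01,"dx": 0.001,"dy": 0,"dz": 0,"ax": 0,"ay": 0,"az": 0},{"hand": 0.01,"dx": 0.001,"dy": 0,"dz": 0,"ax": 0,"ay": 0,"az": 0},{"hand": 0.01,"dx": 0,"dy": 0,"dz": 0,"ax": 0,"ay": 0,"az": 0},{"hand": 0.01,"dx": 0,"dy": 0,"dz": 0,"ax": 0,"ay": 0,"az": 0}])

```text
t: 14.0
tcp_pos: [621.5, 84.3, 184.2]
tool_rot: [-0.159, 0.759, 0.599, 0.202]
force: [-1.1, -8.9, -2.7]
finger_gap: 0.257
gripper_force: 119.6
```

```bash
python3 chk.py
```

```text
t 14.0 rail xyz [-0.21  0.39 16.54] F rail [-9.1 -1.   2.1] M rail [-0.07  2.44 -0.04] rot err rail [-0.0011  0.0039  0.0009] 120
```

Request:
carry_out(newtons=120, steps=[{"hand": 0.01,"dx": 0.001,"dy": 0,"dz": 0,"ax": 0,"ay": 0,"az": 0},{"hand": 0.01,"dx": 0.001,"dy": 0,"dz": 0,"ax": 0,"ay": 0,"az": 0},{"hand": 0.01,"dx": 0.001,"dy": 0,"dz": 0,"ax": 0,"ay": 0,"az": 0},{"hand": 0.01,"dx": 0.001,"dy": 0,"dz": 0,"ax": 0,"ay": 0,"az": 0},{"hand": 0.01,"dx": 0.001,"dy": 0,"dz": 0,"ax": 0,"ay": 0,"az": 0},{"hand": 0.01,"dx": 0.001,"dy": 0,"dz": 0,"ax": 0,"ay": 0,"az": 0},{"hand": 0.01,"dx": 0,"dy": 0,"dz": 0,"ax": 0,"ay": 0,"az": 0},{"hand": 0.01,"dx": 0,"dy": 0,"dz": 0,"ax": 0,"ay": 0,"az": 0}])

```text
t: 14.8
tcp_pos: [622.6, 88.9, 186.8]
tool_rot: [-0.158, 0.759, 0.598, 0.202]
force: [-2.1, -9.8, -4.6]
finger_gap: 0.262
gripper_force: 119.5
```

```bash
python3 chk.py
```

```text
t 14.8 rail xyz [ 5.13  0.46 16.39] F rail [-11.   -0.2   1. ] M rail [-0.09  2.82  0.02] rot err rail [-0.0009  0.0048  0.0004] 120
```

Request:
carry_out(newtons=120, steps=[{"hand": 0.01,"dx": 0.001,"dy": 0,"dz": 0,"ax": 0,"ay": 0,"az": 0},{"hand": 0.01,"dx": 0.001,"dy": 0,"dz": 0,"ax": 0,"ay": 0,"az": 0},{"hand": 0.01,"dx": 0.001,"dy": 0,"dz": 0,"ax": 0,"ay": 0,"az": 0},{"hand": 0.01,"dx": 0.001,"dy": 0,"dz": 0,"ax": 0,"ay": 0,"az": 0},{"hand": 0.01,"dx": 0,"dy": 0,"dz": 0,"ax": 0,"ay": 0,"az": 0},{"hand": 0.01,"dx": 0,"dy": 0,"dz": 0,"ax": 0,"ay": 0,"az": 0},{"hand": 0.01,"dx": 0,"dy": 0,"dz": 0,"ax": 0,"ay": 0,"az": 0},{"hand": 0.01,"dx": 0,"dy": 0,"dz": 0,"ax": 0,"ay": 0,"az": 0}])

```text
t: 15.6
tcp_pos: [623.1, 91.2, 188.3]
tool_rot: [-0.158, 0.759, 0.598, 0.201]
force: [-2.7, -12.5, -6.5]
finger_gap: 0.263
gripper_force: 119.5
```

```bash
python3 chk.py
```

```text
t 15.6 rail xyz [ 7.93  0.48 16.5 ] F rail [-14.3  -0.3   0.8] M rail [-0.02  3.51  0.  ] rot err rail [-0.001   0.0063 -0.0004] 120
```

Request:
carry_out(newtons=120, steps=[{"hand": 0.01,"dx": 0.001,"dy": 0,"dz": 0,"ax": 0,"ay": 0,"az": 0},{"hand": 0.01,"dx": 0.001,"dy": 0,"dz": 0,"ax": 0,"ay": 0,"az": 0},{"hand": 0.01,"dx": 0.001,"dy": 0,"dz": 0,"ax": 0,"ay": 0,"az": 0},{"hand": 0.01,"dx": 0.001,"dy": 0,"dz": 0,"ax": 0,"ay": 0,"az": 0},{"hand": 0.01,"dx": 0,"dy": 0,"dz": 0,"ax": 0,"ay": 0,"az": 0},{"hand": 0.01,"dx": 0,"dy": 0,"dz": 0,"ax": 0,"ay": 0,"az": 0},{"hand": 0.01,"dx": 0,"dy": 0,"dz": 0,"ax": 0,"ay": 0,"az": 0},{"hand": 0.01,"dx": 0,"dy": 0,"dz": 0,"ax": 0,"ay": 0,"az": 0}])

```text
t: 16.4
tcp_pos: [623.1, 91.2, 188.4]
tool_rot: [-0.157, 0.761, 0.598, 0.199]
force: [-5.1, -20.0, -12.1]
finger_gap: 0.259
gripper_force: 119.0
```

```bash
python3 chk.py
```

```text
t 16.4 rail xyz [ 8.03  0.47 16.58] F rail [-24.    0.3  -0.2] M rail [-0.04  5.6   0.27] rot err rail [-0.0014  0.0113 -0.0031] 119
```

The stop is reached (x stuck at 8, force rising). Now I'll back off to see whether the catch holds.

Request:
carry_out(newtons=120, steps=[{"hand": 0.01,"dx": -0.002,"dy": 0,"dz": 0,"ax": 0,"ay": 0,"az": 0},{"hand": 0.01,"dx": -0.002,"dy": 0,"dz": 0,"ax": 0,"ay": 0,"az": 0},{"hand": 0.01,"dx": -0.002,"dy": 0,"dz": 0,"ax": 0,"ay": 0,"az": 0},{"hand": 0.01,"dx": -0.002,"dy": 0,"dz": 0,"ax": 0,"ay": 0,"az": 0},{"hand": 0.01,"dx": -0.002,"dy": 0,"dz": 0,"ax": 0,"ay": 0,"az": 0},{"hand": 0.01,"dx": -0.002,"dy": 0,"dz": 0,"ax": 0,"ay": 0,"az": 0},{"hand": 0.01,"dx": 0,"dy": 0,"dz": 0,"ax": 0,"ay": 0,"az": 0},{"hand": 0.01,"dx": 0,"dy": 0,"dz": 0,"ax": 0,"ay": 0,"az": 0}])

```text
t: 17.2
tcp_pos: [622.4, 87.9, 185.9]
tool_rot: [-0.159, 0.758, 0.599, 0.203]
force: [0.2, -3.5, -4.0]
finger_gap: 0.262
gripper_force: 119.1
```

```bash
python3 chk.py
```

```text
t 17.2 rail xyz [ 3.84  0.38 16.11] F rail [-4.9 -1.  -1.7] M rail [-0.25  1.41 -0.05] rot err rail [-0.0006  0.0016  0.0027] 119
```

Request:
carry_out(newtons=120, steps=[{"hand": 0.01,"dx": -0.001,"dy": 0,"dz": 0,"ax": 0,"ay": 0,"az": 0},{"hand": 0.01,"dx": -0.001,"dy": 0,"dz": 0,"ax": 0,"ay": 0,"az": 0},{"hand": 0.01,"dx": -0.001,"dy": 0,"dz": 0,"ax": 0,"ay": 0,"az": 0},{"hand": 0.01,"dx": 0,"dy": 0,"dz": 0,"ax": 0,"ay": 0,"az": 0},{"hand": 0.01,"dx": 0,"dy": 0,"dz": 0,"ax": 0,"ay": 0,"az": 0},{"hand": 0.01,"dx": 0,"dy": 0,"dz": 0,"ax": 0,"ay": 0,"az": 0},{"hand": 0.01,"dx": 0,"dy": 0,"dz": 0,"ax": 0,"ay": 0,"az": 0},{"hand": 0.01,"dx": 0,"dy": 0,"dz": 0,"ax": 0,"ay": 0,"az": 0}])

```text
t: 18.0
tcp_pos: [622.4, 87.6, 185.6]
tool_rot: [-0.16, 0.757, 0.6, 0.204]
force: [2.5, 5.6, 0.3]
finger_gap: 0.263
gripper_force: 118.8
```

```bash
python3 chk.py
```

```text
t 18.0 rail xyz [ 3.42  0.32 16.02] F rail [ 5.3 -1.1 -2.7] M rail [-0.45 -0.64 -0.14] rot err rail [-0.0005 -0.0017  0.0049] 119
```

Held: the pull force went to +5 N while the jig stayed put, so it is latched. Relax, open, retract.

Request:
carry_out(newtons=60, steps=[{"hand": 0.01,"dx": 0.001,"dy": 0,"dz": -0.0003,"ax": 0,"ay": 0,"az": 0},{"hand": 0.01,"dx": 0,"dy": 0,"dz": 0,"ax": 0,"ay": 0,"az": 0},{"hand": 0.03,"dx": 0,"dy": 0,"dz": 0,"ax": 0,"ay": 0,"az": 0},{"hand": 0.05,"dx": 0,"dy": 0,"dz": 0,"ax": 0,"ay": 0,"az": 0},{"hand": 0.07,"dx": 0,"dy": 0,"dz": 0,"ax": 0,"ay": 0,"az": 0},{"hand": 0.07,"dx": 0,"dy": 0,"dz": 0,"ax": 0,"ay": 0,"az": 0},{"hand": 0.07,"dx": 0,"dy": 0,"dz": 0,"ax": 0,"ay": 0,"az": 0},{"hand": 0.07,"dx": 0,"dy": 0,"dz": 0,"ax": 0,"ay": 0,"az": 0}])

```text
t: 18.8
tcp_pos: [622.3, 85.9, 185.6]
tool_rot: [-0.159, 0.758, 0.599, 0.203]
force: [0.6, -0.4, 0.9]
finger_gap: 0.818
gripper_force: 0.0
```

Request:
carry_out(newtons=60, steps=[{"hand": 0.07,"dx": 0,"dy": 0,"dz": -0.005,"ax": 0,"ay": 0,"az": 0},{"hand": 0.07,"dx": 0,"dy": 0,"dz": -0.01,"ax": 0,"ay": 0,"az": 0},{"hand": 0.07,"dx": 0,"dy": 0,"dz": -0.015,"ax": 0,"ay": 0,"az": 0},{"hand": 0.07,"dx": 0,"dy": 0,"dz": -0.02,"ax": 0,"ay": 0,"az": 0},{"hand": 0.07,"dx": 0,"dy": 0,"dz": -0.03,"ax": 0,"ay": 0,"az": 0},{"hand": 0.07,"dx": 0,"dy": 0,"dz": -0.03,"ax": 0,"ay": 0,"az": 0},{"hand": 0.07,"dx": 0,"dy": 0,"dz": -0.03,"ax": 0,"ay": 0,"az": 0},{"hand": 0.07,"dx": 0,"dy": 0,"dz": 0,"ax": 0,"ay": 0,"az": 0}])

```text
t: 19.6
tcp_pos: [606.8, 14.0, 311.7]
tool_rot: [-0.156, 0.759, 0.598, 0.206]
force: [0.6, -0.5, 0.1]
finger_gap: 0.821
gripper_force: 0.0
```

```bash
python3 chk.py; python3 - <<'E'
import cv2,numpy as np
from cell import ctrl
a=ctrl.grab_frame("scene")[:,:,::-1];b=ctrl.grab_frame("top")[:,:,::-1]
cv2.imwrite("pics/g5.png",np.vstack([cv2.resize(a[220:310,320:440],(800,600),interpolation=2)]))
E
```

```text
t 19.6 rail xyz [  1.35  -1.66 162.82] F rail [-0.3 -0.7  0.3] M rail [-0.06  0.53  0.01] rot err rail [-0.0098  0.0021  0.0025] 0
```

View pics/g5.png

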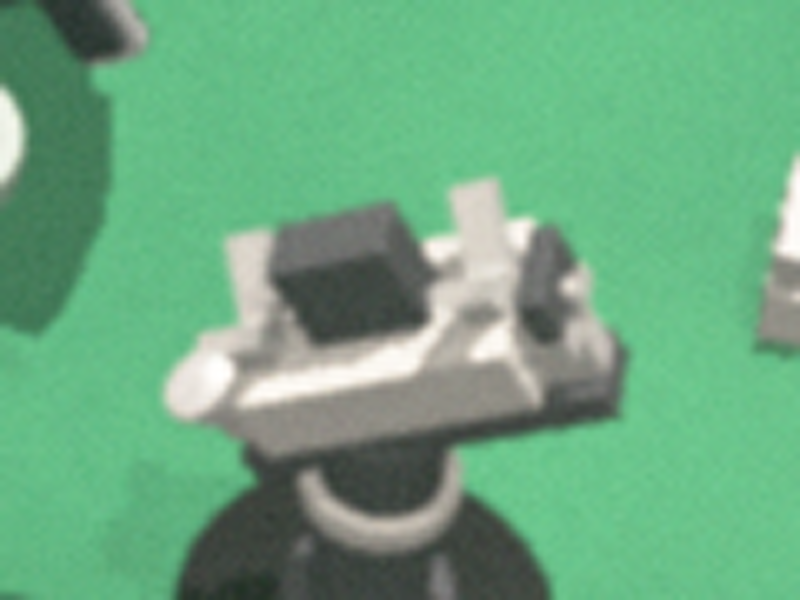

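The picture shows the jig staying against the stop block (end at (535,390), rail tip at (200,385)), with the gripper clear.

```bash
python3 -c "
from cell import ctrl
print(ctrl.close_job())"
```

```text
the job is handed in; nothing more can be done
None
```

The vee_jig is on the rail and latched fully home: it held against a 5 N pull back and stayed put after release. I handed the job in at about 20 s with the gripper clear and nothing else touched.

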